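# Load the cell into the parcel scale's display terminal

## Robot

A 7-joint arm with a two-finger parallel gripper is mounted at the origin on the work surface. World frame = base frame: x ahead of the robot, y to its left, z up, the work surface at z = 0. Lengths are in m, angles in rad, forces in N, time in s.
With the tool pointing down it reaches from about 0.425 to 0.875 m from the base axis. Payload 4.7 kg.
Tool frame: the origin (TCP) lies midway between the tips of the shut fingers; the grasp point (between the pads) lies 19 mm behind it; z points along the fingers, y is the line along which they close (so a half turn about z gives the same grasp; the last joint's range is limited). The gripper opens to 87 mm and grips with 3 to 60 N. Pads are 19 mm wide; open, the fingers measure 117 mm over their backs; the gripper's body (75 mm by 190 mm) begins 51 mm behind the grasp point.
Start: joints at [1.274, 0.321, -0.07, 1.45, 0.023, 1.371, -0.057], TCP at [0.199, -0.619, 0.223] pointing down, gripper open.
Joint ranges: [-2.86, 2.86], [-0.3, 2.09], [-1.38, 1.24], [0.06, 2.45], [-1.56, 4.7], [0.09, 2.05], [-2.69, 2.69]. Speed limits (rad/s): [2.57, 2.57, 3.14, 3.14, 3.14, 3.14, 3.14].

## Interface

Orientations are given as a rotation vector (axis times angle).
In Python, from bench import ctrl gives the robot as it stands. The module is installed in compiled form; this text tells all that it offers.
- The arm moves only by the shell command python3 -m handwheel 'ROWS' [FORCE]. ROWS is JSON, a list of rows, each a list of 7 numbers: the finger opening in m, from 0 to 0.087, then the shift along the tool's x, y, z in m, then the turn, a rotation vector about the tool's x, y, z in degrees. A call has 1 to 12 rows; each row shifts and turns the commanded pose from where the row before left it, along the tool's axes as they then stand; what a row does not reach is not made up. A row lasts 1/8 s, in which the tool goes at most 62.5 mm and 10.7 degrees, less where a joint would pass 70% of its speed; a pose out of reach is approached as far as the arm can. A call is refused whole if a number of a shift passes 0.0625 or a number of a turn 10.7, either way. A call with a gripper value outside its range is refused whole. The fingers move at their own pace and stop on an object; FORCE is the grip in N (left out, the last holds). Time passes only in rows, so rows that do not move let the fingers close. It gives the time, the measured TCP pose, the force, the opening and the grip force at its end, in the units of the state.
- ctrl.get_state(): the state, without advancing time (a new reading comes with each control period).
- ctrl.get_image(name): name is "side" or "top" or "wrist"; returns (picture, depth): 480x640x3 uint8, blue, green, red; 480x640 float32, m along the optical axis (not along the pixel's ray), 0 where there is no reading.
- ctrl.camera_info(name): a dict with "intrinsics" (3x3 intrinsics, pixels), "R" (3x3) and "t" (3): a world point X has camera coordinates R X + t. Camera axes: x right, y down, z forward; pixel columns grow to the right and rows downward; lengths in m; the calibration is good to about 2 mm. A picture is of the moment at which its call begins: read the wrist's pose just before it. camera_info takes no time and is no camera call; for the wrist camera it gives the pose at the moment of the call.
- ctrl.close_job(): hands the job in; it is judged then, once.
The state is a dict: "time": time; "joint_positions": joint angles; "qd": joint speeds; "joint_torque": joint torques, N m; "position": TCP position; "tool_rot": TCP orientation; "ft_force": force on the tool from outside, world axes, zero at the start; "torque": the same for the moment, N m; "grip_width": opening from 0.0 (shut) to 1.0 (fully open); "grip_force": force on a finger pad.
Only numpy, scipy, OpenCV 4.12 (cv2) and the standard library are available. Lean on these libraries where they do the work, as an engineer would, in place of code of your own. Each camera call takes 0.05 s, during which the arm holds its last target. There are 200 camera calls.

## Task

Take the green cell from the blue tray and load it into the open battery holder of the grey terminal: press its bare (minus) end against the coil spring while its white-banded (plus) end is still tilted up above the orange retaining lip, then roll the plus end down past the lip until the cell lies flat in the holder, held under the lip by the spring, and let go. Feel your way, for the holder may sit up to a centimetre either way along the terminal: the spring must not be crushed hard against its stop and the thin lip must not be forced. Leave the red spent cell in its place and everything else on the table where it is.

Things in the scene. Friction and masses are not known exactly. Their poses are not given: they have to be found in the camera images.
- fresh_cell: the green cell: a flat-ended steel cylinder, 26 mm diameter, 65 mm long, 0.07 to 0.13 kg, lying in the tray. Origin at its centre, +x along its axis to the plus end (white band, small brass disc); the -x end is the minus end. It may be rolled about x, so y and z mean nothing. It can slip a little in the fingers under an end load; 40 to 50 N of grip is fine
- fresh_cell_plus (a point): centre of the plus end face of the green cell
- fresh_cell_minus (a point): centre of the minus end face of the green cell
- spent_cell: the red spent cell, same make and size, in the other berth of the tray; to be left alone
- tray: fixed blue tray 100 x 160 x 12 mm, origin at the centre of its underside, z up. The cells lie on it along its x, plus ends to +x, axes 25 mm up, at its y = +40 and -40 mm (which is which changes). Each lies between two rails 5 mm high with outer edges 16.2 mm from the cell's axis, and two end stops 4 mm high
- terminal: fixed grey terminal lying on its face, 190 (x) x 150 (y) x 40 mm high, origin at the centre of its underside, z up. On its top, along x, is the open battery holder: grey floor 42 mm up, two side rails 56 mm long, 5 mm high, inner faces 11.2 and outer faces 16.2 mm off the centre line; coil spring at the -x end, plus wall with orange lip at the +x end
- bay (a point): nominal centre of a loaded cell: terminal x = 0, y = 0, 13 mm above the holder floor, axes as the terminal (the true one is shifted with the holder, up to 11 mm along x). A loaded cell lies flat on the floor along +x, its plus end on the plus wall, whose face is 32.5 mm from the bay point (wall 34 mm wide, 9 mm thick)
- dome_nominal (a point): nominal tip of the spring's steel contact dome (9 mm radius, facing +x, axis 13 mm above the floor) at rest, 29.5 mm to -x of the bay point; shifted with the holder. It gives way to -x by 10.5 mm to a hard stop: 2.8 N at first touch, 0.7 N per mm more, 4.9 N with the cell loaded, 10.1 N before the stop. A wall 24 mm high stands 14.5 mm behind the tip
- lip_nominal (a point): nominal front of the lip's rounded nose, 28.5 mm to +x of the bay point, 29 mm above the floor; shifted with the holder. The lip lies on the plus wall: 3 mm thick (underside 27.5, top 30.5 mm above the floor), 24 mm wide, reaching 4 mm from the wall to the spring. A level cell passes with the spring pressed in 7 mm, a tilted one 8 to 9 mm.
- tape_gun: bystander: red and black hand tape dispenser, 180 x 45 x 85 mm
- tag_holder: bystander: grey holder with paper strips, 90 x 70 x 155 mm
- marker: bystander: green and white marker pen, 125 x 17 mm, lying
- bay_cover: bystander: the terminal's flat grey back cover, 155 x 190 x 10 mm, lying on the table
- spring_and_lip: the holder's moulding with both end walls, coil spring and lip, seen as one solid. Origin and axes: those of the terminal, always. The moulding floats: it sits anywhere up to 11 mm either way along x from its nominal place, this shift is not measured, and it does not move in a run. More than 20 N from the cell damages spring or lip
Things that resemble listed ones, but are neither listed nor needed, are in the scene too. Leave any pink or yellow look-alike of the terminal alone.

How it is judged:
By the outcome, as a careful person would: the job done as asked, in the order asked, and still so for the second after the job is handed in, with the robot touching nothing.
It also fails if it takes over 72 s, if anything falls off the work surface, if the arm or the gripper's body presses on something with over 40 N, if the wrist force passes 120 N, or if a joint passes its speed limit or range.

## Working session

There is one attempt and no reset: what is moved stays moved. The work goes in short steps, Python scripts to look and compute and a shell command to move; the robot and the scene stay as the last step left them, time stands still between calls to the robot, and variables do not carry over. Pictures are saved under pics/ and viewed, at most 10 in all, crops included, and the job is handed in when it is done.

```bash
mkdir -p pics; ls; python3 - <<'E'
from bench import ctrl
import cv2,numpy as np
s=ctrl.get_state();print(s)
for n in("top","side"):
    i,d=ctrl.get_image(n);cv2.imwrite(f"pics/{n}0.png",i);np.save(f"{n}0.npy",d);c=ctrl.camera_info(n);print(n,c)
E
```

```text
pics
{'time': 0.0, 'joint_positions': array([ 1.27413498,  0.32181509, -0.07009133,  1.45164901,  0.0226059 ,
        1.37080102, -0.05689453]), 'qd': array([-3.37129536e-04, -1.28447057e-03, -6.93370743e-04,  1.51832145e-03,
        5.84863805e-04,  1.64441212e-04, -4.54333187e-05]), 'joint_torque': array([ 1.28412787e-03, -4.91285992e+01, -4.02976535e-01, -3.12528956e+01,
       -6.39348174e-02,  4.37695370e-02,  1.80267848e-04]), 'position': array([ 0.19854745, -0.61836253,  0.22147975]), 'tool_rot': array([-3.10191239e+00, -4.85962050e-01,  6.14339405e-04]), 'ft_force': array([-1.09657523, -0.1148323 ,  0.17382636]), 'torque': array([-0.04693677,  0.01506622,  0.00864439]), 'grip_force': 0.0, 'grip_width': 1.0011568294934745}
top {'intrinsics': array([[529.18451448,   0.        , 316.13071454],
       [  0.        , 529.18451448, 242.17535701],
       [  0.        ,   0.        ,   1.        ]]), 'R': array([[ 0.00714214, -0.99983752,  0.01655066],
       [-0.98464949, -0.00991825, -0.17426131],
       [ 0.17439715, -0.015052  , -0.98456034]]), 't': array([-0.02732848,  0.51634594,  1.15188617])}
side {'intrinsics': array([[509.09423895,   0.        , 313.28929156],
       [  0.        , 509.09423895, 242.15479334],
       [  0.        ,   0.        ,   1.        ]]), 'R': array([[ 0.99965108, -0.02416152,  0.01067376],
       [-0.00806878, -0.66410032, -0.74759993],
       [ 0.0251516 ,  0.74725296, -0.66406356]]), 't': array([-0.50046813,  0.04007146,  1.49496579])}
```

View pics/top0.png

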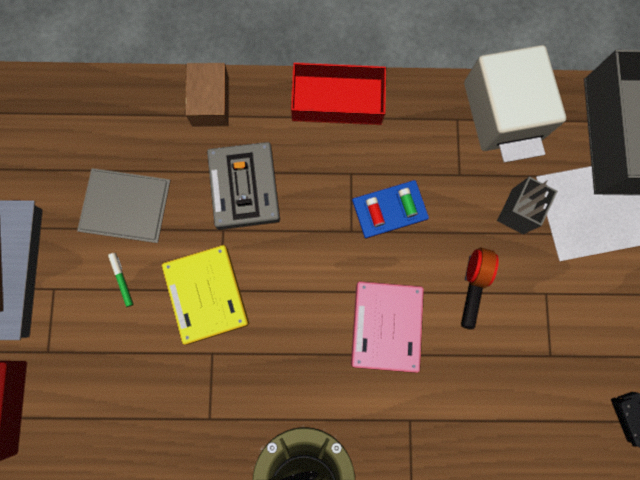

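View pics/side0.png

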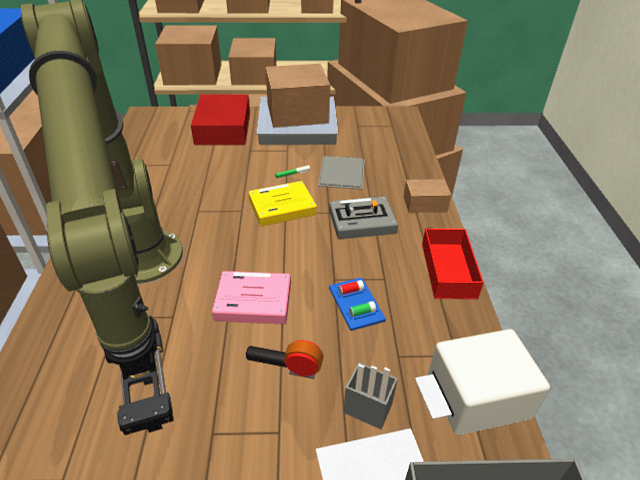

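The top view shows the grey terminal with the open holder at (243,185) and its orange lip at (239,165). The blue tray is at (390,208), with the green cell at (407,202), white band up-image, and the red one at (375,211). The other lookalikes are the yellow terminal (205,294), the pink one (388,327) and the grey flat cover (124,205). The grey one is the target, as only it has the open holder. I'll confirm this in an enlarged crop and measure.

```bash
cat > h.py <<'E'
from bench import ctrl
import cv2,numpy as np
from scipy.spatial.transform import Rotation as Ro
def ray(c,uv,z):
    K,R,t=c["intrinsics"],np.array(c["R"]),np.array(c["t"])
    d=R.T@np.linalg.solve(K,[uv[0],uv[1],1.]);o=-R.T@t
    return o+d*(z-o[2])/d[2]
def proj(c,X):
    p=c["intrinsics"]@(c["R"]@np.array(X)+c["t"]);return p[:2]/p[2]
def mask(img,lo,hi,box=None):
    m=cv2.inRange(cv2.cvtColor(img,cv2.COLOR_BGR2HSV),np.array(lo),np.array(hi))
    if box:
        k=np.zeros_like(m);x0,y0,x1,y1=box;k[y0:y1,x0:x1]=255;m&=k
    return m
def biggest(m):
    return max(cv2.findContours(m,cv2.RETR_EXTERNAL,cv2.CHAIN_APPROX_NONE)[0],key=cv2.contourArea)
def rect(c,cnt,z):
    P=np.array([ray(c,p[0],z)[:2] for p in cnt]).astype(np.float32)
    return cv2.minAreaRect(P*1000)
E
python3 - <<'E'
from h import *
c=ctrl.camera_info("top");i=cv2.imread("pics/top0.png");d=np.load("top0.npy")
tray=biggest(mask(i,(105,120,60),(130,255,255),(340,170,440,245)))
print("tray",rect(c,cv2.convexHull(tray),.012))
g=biggest(mask(i,(45,120,40),(75,255,255),(390,175,430,230)));print("green",rect(c,g,.03), cv2.boundingRect(g))
r=biggest(mask(i,(0,120,40),(8,255,255),(360,185,390,235)));print("red",rect(c,r,.03))
w=biggest(mask(i,(0,0,170),(180,60,255),(390,175,430,230)));print("white",rect(c,w,.03))
o=biggest(mask(i,(8,150,120),(22,255,255),(220,150,260,180)));print("lip",rect(c,o,.0725),cv2.boundingRect(o))
t=biggest(mask(i,(0,0,70),(180,50,170),(195,130,290,240)));print("term",rect(c,cv2.convexHull(t),.04),cv2.boundingRect(t))
def dep(u,v):
    K=c["intrinsics"];z=d[v,u];return c["R"].T@(np.linalg.solve(K,[u,v,1.])*z-c["t"])
for u,v in((407,202),(375,211),(265,210),(243,190),(239,165)):print(u,v,dep(u,v))
a=cv2.resize(i[130:245,195:295],None,fx=4,fy=4,interpolation=cv2.INTER_CUBIC);b=cv2.resize(i[130:245,345:435],None,fx=4,fy=4,interpolation=cv2.INTER_CUBIC)
cv2.imwrite("pics/crop1.png",np.hstack([a,b]))
E
```

```text
tray ((604.8966064453125, -197.07644653320312), (99.78497314453125, 160.00872802734375), 17.625995635986328)
green ((611.6530151367188, -236.94480895996094), (46.18813705444336, 23.228893280029297), 16.93313217163086) (401, 194, 15, 21)
red ((588.4100341796875, -160.66432189941406), (47.190032958984375, 21.443674087524414), 17.528928756713867)
white ((642.9683227539062, -227.7963104248047), (14.503006935119629, 19.172100067138672), 0.6670458316802979)
lip ((688.654541015625, 153.4749298095703), (11.806194305419922, 22.730714797973633), 0.7292782664299011) (234, 162, 11, 6)
term ((653.3920288085938, 148.31564331054688), (186.62246704101562, 147.4406280517578), 7.986196994781494) (208, 143, 71, 84)
407 202 [ 0.6153797  -0.23339515  0.03450641]
375 211 [ 0.59184965 -0.15800599  0.03973697]
265 210 [0.59053686 0.09460919 0.04334341]
243 190 [0.63726333 0.14632152 0.04321325]
239 165 [0.68722102 0.15332856 0.07325673]
```

View pics/crop1.png

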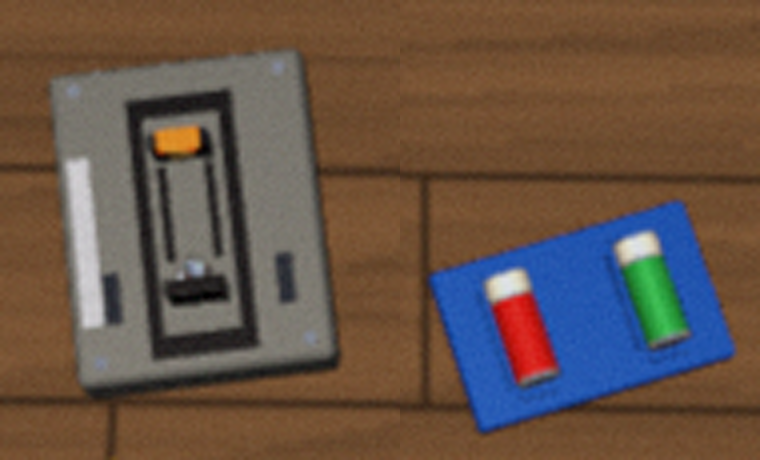

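The crop confirms both targets. The grey terminal has an orange lip at its far end and a spring at its near end. The green cell is in the tray's right berth, plus end up-image. The tool's yaw (17.8°) already matches the tray's (17.6°), so I'll move above the green cell at about (0.617,-0.235).

```bash
python3 -m handwheel '[[0.087,0.0516,-0.0237,0,0,0,0],[0.087,0.0516,-0.0237,0,0,0,0],[0.087,0.0516,-0.0237,0,0,0,0],[0.087,0.0516,-0.0237,0,0,0,0],[0.087,0.0516,-0.0237,0,0,0,0],[0.087,0.0516,-0.0237,0,0,0,0],[0.087,0.0516,-0.0237,0,0,0,0],[0.087,0.0516,-0.0237,0,0,0,0],[0.087,0.0516,-0.0237,0,0,0,0],[0.087,0.0516,-0.0237,0,0,0,0],[0.087,0,0,0,0,0,0],[0.087,0,0,0,0,0,0]]' 45
cat > meas.py <<'E'
from h import *
def tool(p,s):  # world point -> tool-frame
    return Ro.from_rotvec(s["tool_rot"]).inv().apply(np.array(p)-s["position"])
E
python3 - <<'E'
from meas import *
s=ctrl.get_state();c=ctrl.camera_info("wrist");i,d=ctrl.get_image("wrist");cv2.imwrite("pics/w1.png",i)
print(s["position"],s["tool_rot"],s["joint_positions"])
g=max((k for k in cv2.findContours(mask(i,(45,120,40),(75,255,255)),cv2.RETR_EXTERNAL,cv2.CHAIN_APPROX_NONE)[0]),key=cv2.contourArea)
print("green",rect(c,g,.032),cv2.boundingRect(g))
w=biggest(mask(i,(0,0,150),(180,60,255)));print("white",rect(c,w,.032),cv2.boundingRect(w))
E
```

```text
time: 1.6
position: [0.617, -0.2359, 0.2218]
tool_rot: [3.104, 0.486, -0.003]
ft_force: [-0.4, -0.8, 0.4]
grip_width: 1.003
grip_force: 0.0
[ 0.61700905 -0.23587561  0.22177497] [ 3.10353603e+00  4.86389018e-01 -2.68902232e-03] [ 0.61400997  0.36981051 -0.38222737  1.41105813  0.13837338  1.38850441
 -1.02993293]
green ((611.4943237304688, -239.92724609375), (46.636680603027344, 22.080110549926758), 17.869855880737305) (308, 201, 22, 45)
white ((743.9207763671875, -503.9331970214844), (45.89076232910156, 76.1645736694336), 11.517912864685059) (568, 152, 72, 55)
```

View pics/w1.png

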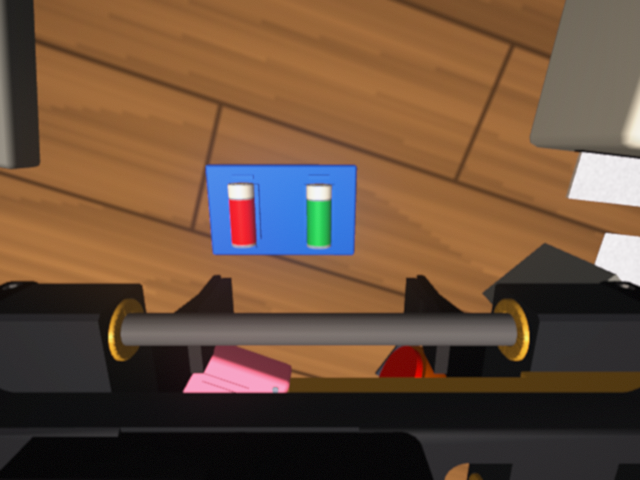

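The wrist view shows the tray square to the tool, with the green cell at (319,216), plus end up-image, and the red one at (242,216).

```bash
python3 - <<'E'
from meas import *
s=ctrl.get_state();c=ctrl.camera_info("wrist");i=cv2.imread("pics/w1.png")
t=cv2.convexHull(biggest(mask(i,(105,120,60),(130,255,255),(190,150,370,265))));r=rect(c,t,.012);print(r)
hsv=cv2.cvtColor(i,cv2.COLOR_BGR2HSV);m=cv2.bitwise_not(mask(i,(100,80,0),(135,255,255)));k=np.zeros_like(m);k[178:250,300:338]=255
m=cv2.morphologyEx(m&k,cv2.MORPH_OPEN,np.ones((5,5)));g=biggest(m);print(cv2.boundingRect(g),rect(c,g,.03))
a=np.radians(17.7);R=np.array([[np.cos(a),-np.sin(a)],[np.sin(a),np.cos(a)]])
p=np.array(r[0])/1000+R@[0,-.04];print("cell from wrist",p,tool([*p,.025],s));p=np.array([.6049,-.1971])+R@[0,-.04];print("from top",p,tool([*p,.025],s))
E
```

```text
((607.5540771484375, -200.521484375), (97.73619079589844, 158.05419921875), 17.746416091918945)
(306, 184, 26, 64) ((617.66748046875, -238.81765747070312), (66.58277893066406, 25.478225708007812), 17.209392547607422)
cell from wrist [ 0.6197154  -0.23862794] [0.00286077 0.00244909 0.19700428]
from top [ 0.61706132 -0.23520646] [ 0.00137305 -0.00161753  0.197005  ]
```

```bash
python3 -m handwheel '[[0.087,0.002,0.0005,0.045,0,0,0],[0.087,0,0,0.045,0,0,0],[0.087,0,0,0.045,0,0,0],[0.087,0,0,0,0,0,0],[0.087,0,0,0,0,0,0]]' 45
python3 - <<'E'
from meas import *
s=ctrl.get_state();c=ctrl.camera_info("wrist");i,d=ctrl.get_image("wrist");cv2.imwrite("pics/w2.png",i)
g=biggest(mask(i,(45,120,40),(75,255,255),(200,50,450,470)));b=cv2.boundingRect(g);print(b)
x,y,w,h=b
for z in(.025,.03):print([np.round(tool(ray(c,p,z),s)*1000,1) for p in((x,y+h/2),(x+w-1,y+h/2))])
m=mask(i,(0,0,140),(180,90,255),(x-5,max(0,y-80),x+w+5,y+5));wb=cv2.boundingRect(biggest(m));print(wb,tool(ray(c,(x+w/2,wb[1]),.03),s),tool(ray(c,(x+w/2,y+h),.02),s))
E
```

```text
time: 2.28
position: [0.6201, -0.2369, 0.0895]
tool_rot: [3.103, 0.483, 0.003]
ft_force: [0.1, 0.1, 0.0]
grip_width: 1.001
grip_force: 0.0
(298, 237, 36, 70)
[array([-12.3, -12.1,  64.5]), array([-12.3,  12.1,  64.5])]
[array([-10.4, -11.8,  59.5]), array([-10.4,  11.9,  59.5])]
(296, 213, 40, 26) [0.03024642 0.00041351 0.05958327] [-0.04133655  0.00029648  0.06946453]
```

```bash
python3 -m handwheel '[[0.087,-0.001,0,0.033,0,0,0],[0.087,0,0,0.033,0,0,0],[0.087,0,0,0,0,0,0],[0.087,0,0,0,0,0,0],[0.087,0,0,0,0,0,0]]' 45
```

```text
time: 2.95
position: [0.6204, -0.2362, 0.0241]
tool_rot: [3.102, 0.486, 0.005]
ft_force: [-0.5, -0.2, -0.2]
grip_width: 0.997
grip_force: 0.0
```

```bash
python3 -m handwheel '[[0.087,0,0,0.004,0,0,0],[0.087,0,0,0,0,0,0],[0.087,0,0,0,0,0,0],[0.087,0,0,0,0,0,0]]' 45
```

```text
time: 3.45
position: [0.6187, -0.2356, 0.0175]
tool_rot: [3.104, 0.486, -0.0]
ft_force: [1.6, -0.8, 0.4]
grip_width: 1.002
grip_force: 0.0
```

```bash
python3 -m handwheel '[[0.087,0,0,-0.002,0,0,0],[0.087,0,0,0,0,0,0],[0.0,0,0,0,0,0,0],[0.0,0,0,0,0,0,0],[0.0,0,0,0,0,0,0],[0.0,0,0,0,0,0,0],[0.0,0,0,0,0,0,0],[0.0,0,0,0,0,0,0]]' 45
```

```text
time: 4.45
position: [0.6187, -0.2357, 0.0195]
tool_rot: [3.104, 0.486, -0.0]
ft_force: [-0.6, -0.0, -0.4]
grip_width: 0.406
grip_force: 0.0
```

```bash
python3 -m handwheel '[[0.0,0,0,0,0,0,0],[0.0,0,0,0,0,0,0],[0.0,0,0,0,0,0,0],[0.0,0,0,0,0,0,0],[0.0,0,0,0,0,0,0]]' 45
```

```text
time: 5.08
position: [0.6187, -0.2357, 0.0195]
tool_rot: [3.104, 0.486, -0.0]
ft_force: [0.1, -0.3, -0.5]
grip_width: 0.286
grip_force: 45.0
```

```bash
python3 -m handwheel '[[0.0,0,0,-0.03,0,0,0],[0.0,0,0,-0.055,0,0,0],[0.0,0,0,-0.055,0,0,0],[0.0,0.013,-0.0507,0,0,0,0],[0.0,0.013,-0.0507,0,0,0,0],[0.0,0.013,-0.0507,0,0,0,0],[0.0,0.013,-0.0507,0,0,0,0],[0.0,0.013,-0.0507,0,0,0,0],[0.0,0.013,-0.0507,0,0,0,0],[0.0,0.013,-0.0507,0,0,0,9.8],[0.0,0,0,0,0,0,0],[0.0,0,0,0,0,0,0]]' 45
python3 - <<'E'
from meas import *
ctrl.get_image("top")
s=ctrl.get_state();c=ctrl.camera_info("wrist");i,d=ctrl.get_image("wrist");cv2.imwrite("pics/w3.png",i);np.save("w3.npy",d)
import pickle;pickle.dump((s,c),open("w3.pkl","wb"))
print(s["position"],s["tool_rot"],s["ft_force"],s["grip_width"],s["joint_positions"])
E
```

```text
time: 6.58
position: [0.5966, 0.1298, 0.1592]
tool_rot: [3.133, 0.221, -0.001]
ft_force: [0.8, -0.2, -0.9]
grip_width: 0.284
grip_force: 45.0
[0.59685158 0.12864743 0.1591805 ] [ 3.13279679e+00  2.18200311e-01 -8.35078642e-04] [-0.14737262 -0.56339059 -1.01664021] 0.28445190176255747 [ 0.1799521   0.32070396 -0.52968258  1.6211057   0.16992063  1.24655848
 -1.8136704 ]
```

View pics/w3.png

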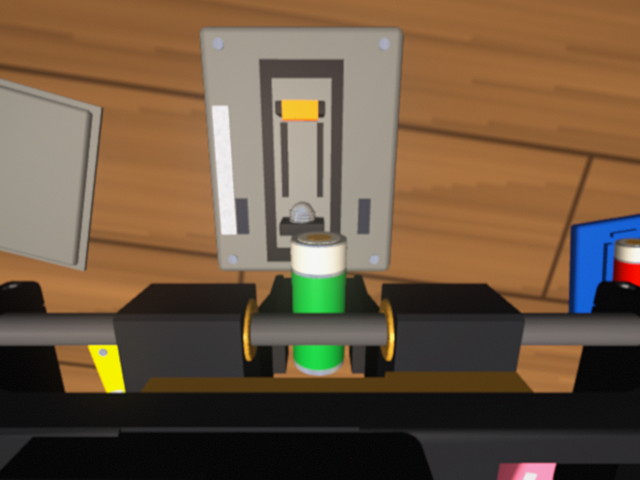

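The wrist view shows the whole grey terminal, with top corners near (202,28), (402,28), (390,268) and (220,268). The lip is at (300,109), the steel dome at (301,208), and the held cell's plus end at (319,240).

```bash
python3 - <<'E'
from meas import *
import pickle
s,c=pickle.load(open("w3.pkl","rb"));i=cv2.imread("pics/w3.png");d=np.load("w3.npy")
t=mask(i,(0,0,60),(180,60,255),(195,20,410,285))
t=cv2.morphologyEx(t,cv2.MORPH_OPEN,np.ones((5,5)));t[225:,285:350]=0
hull=cv2.convexHull(biggest(t));r=rect(c,hull,.04);print("term",r,cv2.boundingRect(hull))
ct=np.array(r[0])/1000
o=biggest(mask(i,(8,150,120),(25,255,255),(260,90,340,130)));x,y,w,h=cv2.boundingRect(o);print("lip",x,y,w,h)
a=np.radians(7.97);ax=np.array([np.cos(a),np.sin(a)]);ay=np.array([-ax[1],ax[0]])
def T(uv,z):
    p=ray(c,uv,z)[:2];return np.round([(p-ct)@ax*1e3,(p-ct)@ay*1e3],1), np.round(tool([*p,z],s)*1e3,1)
print("lip back",T((x+w/2,y),.0725),"nose",T((x+w/2,y+h),.071),"sides",T((x,y+h),.071),T((x+w,y+h),.071))
g=cv2.cvtColor(i,cv2.COLOR_BGR2GRAY);print(g[195:240:1,302].tolist(), [d[k,302].round(4) for k in range(195,240,3)])
for v in (202,):print("dome",T((302,v),.055))
def dep(u,v):
    p=c["R"].T@(np.linalg.solve(c["intrinsics"],[u,v,1.])*d[v,u]-c["t"]);return np.round(np.r_[(p[:2]-ct)@ax,(p[:2]-ct)@ay,p[2]]*1e3,1)
for u,v in((300,109),(302,203),(302,206),(302,210),(302,214),(302,222),(302,229),(300,160),(240,150),(370,150),(319,240),(319,260),(319,255)):print(u,v,dep(u,v),i[v,u])
E
```

```text
term ((656.4089965820312, 147.4824676513672), (184.94241333007812, 145.89239501953125), 7.953851699829102) (200, 27, 203, 244)
lip 281 100 38 21
lip back (array([40.1, -0.2]), array([101.7, -10.3,  86.6])) nose (array([26.9,  0. ]), array([ 88.6, -10.5,  88.1])) sides (array([26.9, 13. ]), array([ 88.6, -23.5,  88.1])) (array([ 26.9, -12.9]), array([88.6,  2.4, 88.1]))
[173, 171, 171, 172, 172, 165, 146, 123, 128, 146, 160, 170, 176, 178, 178, 178, 175, 170, 165, 161, 154, 160, 165, 157, 161, 171, 163, 132, 97, 75, 74, 76, 73, 73, 73, 72, 71, 78, 87, 98, 105, 107, 105, 106, 112] [np.float32(0.279), np.float32(0.2803), np.float32(0.2793), np.float32(0.2644), np.float32(0.2617), np.float32(0.2619), np.float32(0.2602), np.float32(0.2619), np.float32(0.2633), np.float32(0.2643), np.float32(0.2609), np.float32(0.2625), np.float32(0.2621), np.float32(0.1691), np.float32(0.1627)]
dome (array([-31.2,   0.1]), array([ 30.4, -10.6, 104.1]))
300 109 [34.5 -0.1 72.4] [ 46 197 247]
302 203 [-31.5  -0.1  57.9] [119 126 136]
302 206 [-33.3  -0.2  60.6] [162 170 172]
302 210 [-36.   -0.2  62.8] [190 178 175]
302 214 [-38.6  -0.3  65.1] [170 158 162]
302 222 [-45.2  -0.1  62.9] [127 132 133]
302 229 [-49.8  -0.2  66.3] [66 72 77]
300 160 [-0.3  1.8 42.5] [160 173 182]
240 150 [ 7.2 48.7 40.2] [148 160 169]
370 150 [  7.3 -53.   39.3] [143 155 162]
319 240 [-29.8 -12.7 169.2] [ 72 105 126]
319 260 [-36.4 -12.6 178.1] [244 247 246]
319 255 [-34.1 -12.6 178.1] [245 247 246]
```

```bash
python3 -m handwheel '[[0.0,0.0353,-0.006,0.022,0,0,0],[0.0,0.0353,-0.006,0.022,0,0,0],[0.0,0,0,0,0,10,0],[0.0,0,0,0,0,10,0],[0.0,0,0,0,0,10,0],[0.0,0,0,0,0,0,0],[0.0,0,0,0,0,0,0],[0.0,0,0,0,0,0,0]]' 45
python3 - <<'E'
from meas import *
import pickle
ctrl.get_image("top")
s=ctrl.get_state();c=ctrl.camera_info("wrist");i,d=ctrl.get_image("wrist");cv2.imwrite("pics/w4.png",i);np.save("w4.npy",d)
j,_=ctrl.get_image("side");cv2.imwrite("pics/side4.png",cv2.resize(j[170:250,310:420],None,fx=6,fy=6,interpolation=cv2.INTER_CUBIC))
pickle.dump((s,c),open("w4.pkl","wb"))
print(s["position"],s["tool_rot"],s["ft_force"],s["grip_width"],s["joint_positions"])
E
```

```text
time: 7.68
position: [0.6677, 0.1517, 0.1178]
tool_rot: [-2.991, -0.207, -0.806]
ft_force: [0.3, -0.0, -1.3]
grip_width: 0.287
grip_force: 45.0
[0.6673622  0.15188852 0.11741896] [-2.99141672 -0.20730432 -0.80515962] [ 1.03015327 -0.62420122 -0.51752639] 0.2871572514419659 [ 0.1648827   0.17676646 -0.5076702   1.97902965  0.35756987  0.51179375
 -2.01457683]
```

View pics/w4.png

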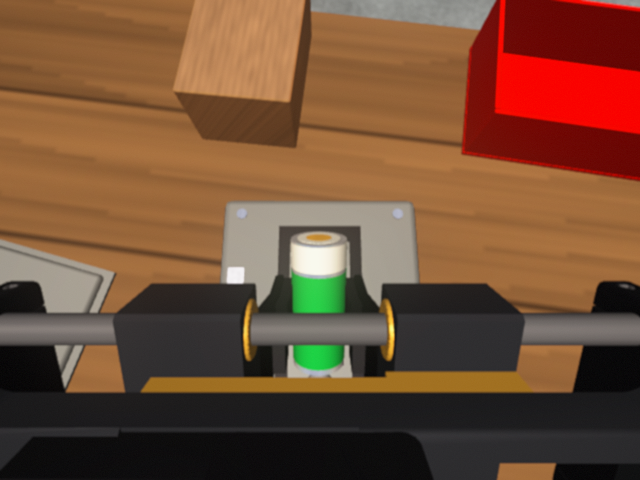

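The wrist view shows the tilted cell at cols 291–348 and the terminal's far edge at cols 222–416. The holder frame is at cols 279–361, so the cell is nearly centred on it. I'll quantify the offset.

```bash
python3 - <<'E'
from meas import *
import pickle
s,c=pickle.load(open("w4.pkl","rb"));i=cv2.imread("pics/w4.png").astype(int);d=np.load("w4.npy")
print(c["intrinsics"][0])
hsv=cv2.cvtColor(i.astype(np.uint8),cv2.COLOR_BGR2HSV)
gray=i.sum(2)/3;sat=hsv[...,1]
for v in(215,225,235,255,265):
    row=np.where((sat[v]<60)&(np.arange(640)>200)&(np.arange(640)<440))[0]
    l,r=row[0],row[-1]
    L,R=tool(ray(c,(l,v),.04),s)*1e3,tool(ray(c,(r,v),.04),s)*1e3
    print(v,l,r,"mid tool",((L+R)/2).round(2),"w",np.linalg.norm(L-R).round(1),"frame cols",[k for k in range(270,370) if gray[v,k]<90][:1],[k for k in range(270,370) if gray[v,k]<90][-1:])
for v in(290,330):
  pass
m=mask(i.astype(np.uint8),(45,120,40),(75,255,255),(280,270,360,315))
cols=np.where(m[295])[0];print("cell cols",cols[0],cols[-1],"depth",d[295,319])
for u in(cols[0],cols[-1],(cols[0]+cols[-1])/2):
    p=c["R"].T@(np.linalg.solve(c["intrinsics"],[u,295,1.])*(d[295,319]+(0.010 if u!=319 else 0))-c["t"]);print((tool(p,s)*1e3).round(1))
a=2*np.arctan2(.2182,3.1328);print("x axis yaw",np.degrees(a), Ro.from_rotvec(s["tool_rot"]).as_matrix().round(3).tolist())
E
```

```text
[348.17849586   0.         318.34870682]
215 225 413 mid tool [ 20.76   2.36 101.56] w 144.8 frame cols [] []
225 225 414 mid tool [13.79  2.75 97.52] w 144.5 frame cols [] []
235 224 415 mid tool [ 6.93  2.75 93.54] w 144.9 frame cols [280] [359]
255 223 416 mid tool [-6.48  2.75 85.75] w 144.3 frame cols [279] [360]
265 222 417 mid tool [-13.05   2.75  81.94] w 144.7 frame cols [279] [360]
cell cols 292 344 depth 0.1560525
[  4.2 -10.7  -9.2]
[ 4.3 14.1 -9.2]
[ 4.2  1.7 -9.2]
x axis yaw 7.968450903213558 [[0.857, 0.138, 0.497], [0.119, -0.99, 0.07], [0.502, -0.001, -0.865]]
```

View pics/side4.png

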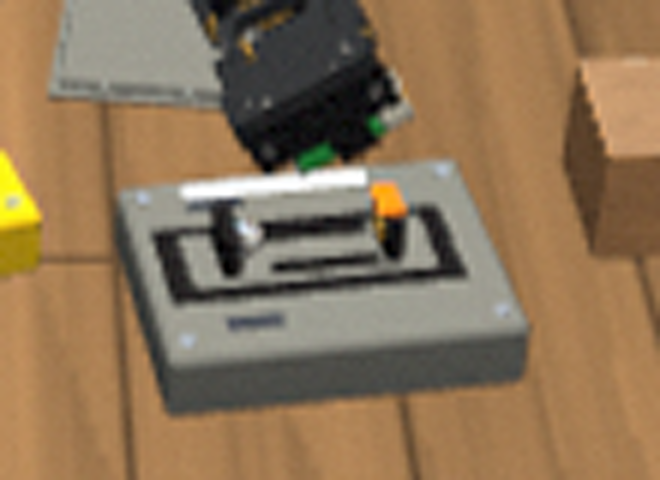

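The side crop shows the cell tilted over the holder, plus end toward the lip. Now the descent: a small y correction, then straight down.

```bash
python3 -m handwheel '[[0.0,-0.0079,0.0006,0.0135,0,0,0],[0.0,-0.0079,0,0.0135,0,0,0],[0.0,-0.0070,0,0.012,0,0,0],[0.0,0,0,0,0,0,0],[0.0,0,0,0,0,0,0],[0.0,0,0,0,0,0,0],[0.0,0,0,0,0,0,0]]' 45
cat > f.py <<'E'
from meas import *
import sys
# bay geometry from w3: world dome tip and lip nose
import pickle
s0,c0=pickle.load(open("w3.pkl","rb"))
F=[]
for k in range(int(sys.argv[1]) if len(sys.argv)>1 else 4):
    s=ctrl.get_state();F.append(s["ft_force"]);ctrl.get_image("wrist")
s=ctrl.get_state();R=Ro.from_rotvec(s["tool_rot"]).as_matrix()
a=np.radians(7.95);ax=np.array([np.cos(a),np.sin(a),0]);ay=np.array([-ax[1],ax[0],0])
M=s["position"]+R@[-.034,0,-.0055]
dome=s0["position"]+Ro.from_rotvec(s0["tool_rot"]).apply([.0304,-.012,.1041])
r=(M-dome)*1e3;th=np.degrees(np.arcsin(R[2,0]))
f=np.mean(F,0);print("t %.2f"%s["time"],"M ahead of dome tip (rest) %.1f lat %.1f, M above floor %.1f, tilt %.1f"%(r@ax,r@ay,M[2]*1e3-42,th),"plus corner B above floor %.1f"%((M+R@[.065,0,.013])[2]*1e3-42),"F ax %.1f lat %.1f z %.1f"%(f@ax,f@ay,f[2]),"TCP",s["position"].round(4),"grip",round(s["grip_width"],3))
E
python3 f.py
```

```text
time: 8.7
position: [0.6651, 0.1512, 0.0708]
tool_rot: [-2.993, -0.209, -0.803]
ft_force: [-0.1, -0.6, -0.8]
grip_width: 0.292
grip_force: 45.0
t 8.90 M ahead of dome tip (rest) 8.0 lat 1.0, M above floor 16.3, tilt 30.0 plus corner B above floor 37.5 F ax 0.4 lat -0.0 z -0.9 TCP [0.6649 0.1511 0.0705] grip 0.288
```

```bash
python3 -m handwheel '[[0.0,-0.0026,0,-0.0015,0,0,0],[0.0,-0.0026,0,-0.0015,0,0,0],[0.0,-0.0018,0,-0.001,0,0,0],[0.0,-0.0009,0,-0.0005,0,0,0],[0.0,0,0,0,0,0,0],[0.0,0,0,0,0,0,0]]' 45; python3 f.py 6
```

```text
time: 9.65
position: [0.6561, 0.15, 0.0705]
tool_rot: [-2.993, -0.21, -0.803]
ft_force: [0.0, 0.1, -0.8]
grip_width: 0.285
grip_force: 45.0
t 9.95 M ahead of dome tip (rest) -1.0 lat 1.0, M above floor 16.2, tilt 30.0 plus corner B above floor 37.5 F ax 0.6 lat 0.4 z -0.6 TCP [0.656  0.15   0.0705] grip 0.289
```

Baseline is about 0.5 N axial, so no contact yet. I'll continue in 2 mm steps.

```bash
python3 -m handwheel '[[0.0,-0.0009,0,-0.0005,0,0,0],[0.0,-0.0009,0,-0.0005,0,0,0],[0.0,0,0,0,0,0,0],[0.0,0,0,0,0,0,0]]' 45; python3 f.py 6
```

```text
time: 10.45
position: [0.6543, 0.1498, 0.0708]
tool_rot: [-2.992, -0.21, -0.804]
ft_force: [3.9, 0.6, 0.3]
grip_width: 0.284
grip_force: 45.0
t 10.75 M ahead of dome tip (rest) -2.8 lat 1.1, M above floor 16.4, tilt 30.0 plus corner B above floor 37.7 F ax 3.7 lat -0.1 z 0.5 TCP [0.6542 0.1498 0.0706] grip 0.283
```

```bash
python3 -m handwheel '[[0.0,-0.0009,0,-0.0005,0,0,0],[0.0,-0.0009,0,-0.0005,0,0,0],[0.0,0,0,0,0,0,0],[0.0,0,0,0,0,0,0]]' 45; python3 f.py 6
```

```text
time: 11.25
position: [0.6522, 0.1495, 0.0706]
tool_rot: [-2.992, -0.21, -0.803]
ft_force: [5.6, -0.1, 0.7]
grip_width: 0.287
grip_force: 45.0
t 11.55 M ahead of dome tip (rest) -4.8 lat 1.1, M above floor 16.4, tilt 30.1 plus corner B above floor 37.7 F ax 5.3 lat -0.0 z 0.1 TCP [0.6522 0.1495 0.0707] grip 0.287
```

Contact found. Spring force at the two steps matches about 0.7 and 3 mm of compression, and the plus corner is at 37 mm, well above the lip's 30.5 mm. So the dome is about 1.4 mm further back than measured. Next I'll press to about 5 mm.

```bash
python3 -m handwheel '[[0.0,-0.001,0,-0.0006,0,0,0],[0.0,-0.0009,0,-0.0005,0,0,0],[0.0,0,0,0,0,0,0],[0.0,0,0,0,0,0,0]]' 45; python3 f.py 6
```

```text
time: 12.05
position: [0.6504, 0.1493, 0.0709]
tool_rot: [-2.992, -0.21, -0.804]
ft_force: [6.1, 0.8, 0.1]
grip_width: 0.279
grip_force: 45.0
t 12.35 M ahead of dome tip (rest) -6.6 lat 1.1, M above floor 16.6, tilt 30.1 plus corner B above floor 38.0 F ax 6.3 lat 0.1 z -0.3 TCP [0.6504 0.1493 0.0709] grip 0.283
```

```bash
python3 -m handwheel '[[0.0,-0.0018,0,0.00115,0,-1.5,0],[0.0,-0.0018,0,0.00115,0,-1.5,0],[0.0,0,0,0,0,0,0],[0.0,0,0,0,0,0,0],[0.0,0,0,0,0,0,0]]' 45; python3 f.py 6
```

```text
time: 12.98
position: [0.6501, 0.1492, 0.0688]
tool_rot: [-3.013, -0.211, -0.732]
ft_force: [6.8, -0.1, 2.9]
grip_width: 0.284
grip_force: 45.0
t 13.28 M ahead of dome tip (rest) -7.5 lat 1.1, M above floor 16.1, tilt 27.3 plus corner B above floor 34.4 F ax 7.1 lat -0.7 z 3.1 TCP [0.6501 0.1492 0.0688] grip 0.285
```

```bash
python3 -m handwheel '[[0.0,0,0,0,0,0,0],[0.0,0,0,0,0,0,0],[0.0,0,0,0,0,0,0],[0.0,0,0,0,0,0,0]]' 45; python3 f.py 6
```

```text
time: 13.78
position: [0.6501, 0.1493, 0.0688]
tool_rot: [-3.013, -0.211, -0.732]
ft_force: [6.4, 0.3, 3.4]
grip_width: 0.286
grip_force: 45.0
t 14.07 M ahead of dome tip (rest) -7.5 lat 1.1, M above floor 16.1, tilt 27.3 plus corner B above floor 34.4 F ax 6.9 lat -0.5 z 3.3 TCP [0.6501 0.1492 0.0688] grip 0.285
```

```bash
python3 -m handwheel '[[0.0,-0.0006,0,0.0002,0,0,0],[0.0,-0.0006,0,0.0002,0,0,0],[0.0,0,0,0,0,0,0],[0.0,0,0,0,0,0,0]]' 45; python3 f.py 6
```

```text
time: 14.58
position: [0.6498, 0.1492, 0.0686]
tool_rot: [-3.013, -0.211, -0.734]
ft_force: [7.1, 1.0, 4.6]
grip_width: 0.287
grip_force: 45.0
t 14.88 M ahead of dome tip (rest) -7.7 lat 1.1, M above floor 15.9, tilt 27.4 plus corner B above floor 34.3 F ax 7.3 lat -0.5 z 4.5 TCP [0.6499 0.1492 0.0687] grip 0.288
```

```bash
python3 -m handwheel '[[0.0,-0.0013,0,0.0004,0,0,0],[0.0,-0.0013,0,0.0004,0,0,0],[0.0,0,0,0,0,0,0],[0.0,0,0,0,0,0,0]]' 45; python3 f.py 6
```

```text
time: 15.38
position: [0.6493, 0.1492, 0.0683]
tool_rot: [-3.011, -0.211, -0.739]
ft_force: [7.1, -0.2, 8.0]
grip_width: 0.284
grip_force: 45.0
t 15.68 M ahead of dome tip (rest) -8.2 lat 1.2, M above floor 15.4, tilt 27.6 plus corner B above floor 34.0 F ax 7.7 lat -1.4 z 7.8 TCP [0.6493 0.1492 0.0683] grip 0.287
```

```bash
python3 -m handwheel '[[0.0,-0.0002,0,0.0009,0,-1.5,0],[0.0,-0.0002,0,0.0009,0,-1.5,0],[0.0,0,0,0,0,0,0],[0.0,0,0,0,0,0,0]]' 45; python3 f.py 6
python3 - <<'E'
from meas import *
for n,b in(("side",(310,160,420,250)),):
    j,_=ctrl.get_image(n);x0,y0,x1,y1=b;cv2.imwrite("pics/side5.png",cv2.resize(j[y0:y1,x0:x1],None,fx=6,fy=6,interpolation=cv2.INTER_CUBIC))
E
```

```text
time: 16.18
position: [0.65, 0.1493, 0.0665]
tool_rot: [-3.033, -0.213, -0.661]
ft_force: [7.2, 0.9, 7.0]
grip_width: 0.285
grip_force: 45.0
t 16.48 M ahead of dome tip (rest) -8.1 lat 1.1, M above floor 15.3, tilt 24.6 plus corner B above floor 30.6 F ax 7.5 lat -1.0 z 8.5 TCP [0.6499 0.1492 0.0665] grip 0.287
```

View pics/side5.png

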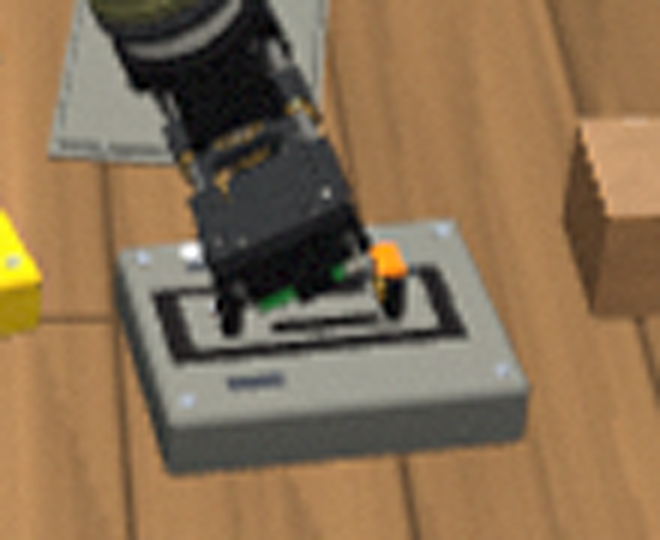

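The side view shows the gripper tilted over the holder with the plus end just at the orange lip (385,260). I'll ease the vertical load and press a further millimetre before rolling past the lip.

```bash
python3 -m handwheel '[[0.0,-0.0004,0,-0.001,0,0,0],[0.0,-0.0004,0,-0.001,0,0,0],[0.0,0,0,0,0,0,0],[0.0,0,0,0,0,0,0]]' 45; python3 f.py 6
```

```text
time: 17.02
position: [0.6478, 0.1489, 0.0671]
tool_rot: [-3.033, -0.213, -0.659]
ft_force: [8.9, 0.8, 4.1]
grip_width: 0.288
grip_force: 45.0
t 17.32 M ahead of dome tip (rest) -10.3 lat 1.2, M above floor 16.0, tilt 24.5 plus corner B above floor 31.2 F ax 9.0 lat -0.6 z 4.3 TCP [0.6478 0.149  0.0671] grip 0.286
```

```bash
python3 -m handwheel '[[0.0,-0.0004,0,0.0021,0,-3,0],[0.0,0,0,0,0,0,0],[0.0,-0.0004,0,0.0021,0,-3,0],[0.0,0,0,0,0,0,0],[0.0,0,0,0,0,0,0]]' 45; python3 f.py 6
```

```text
time: 17.95
position: [0.6493, 0.1491, 0.0632]
tool_rot: [-3.07, -0.215, -0.502]
ft_force: [8.6, -0.7, 7.3]
grip_width: 0.284
grip_force: 45.0
t 18.25 M ahead of dome tip (rest) -9.7 lat 1.1, M above floor 15.5, tilt 18.6 plus corner B above floor 24.0 F ax 8.5 lat -1.1 z 7.0 TCP [0.6492 0.1491 0.0632] grip 0.286
```

```bash
python3 -m handwheel '[[0.0,-0.0003,0,0.002,0,-3,0],[0.0,0,0,0,0,0,0],[0.0,-0.0003,0,0.002,0,-3,0],[0.0,0,0,0,0,0,0],[0.0,0,0,0,0,0,0]]' 45; python3 f.py 6
```

```text
time: 18.88
position: [0.6495, 0.1495, 0.0585]
tool_rot: [-3.099, -0.217, -0.341]
ft_force: [9.0, 1.0, 5.4]
grip_width: 0.285
grip_force: 45.0
t 19.18 M ahead of dome tip (rest) -9.8 lat 1.5, M above floor 14.5, tilt 12.6 plus corner B above floor 16.0 F ax 9.1 lat 0.2 z 5.4 TCP [0.6494 0.1496 0.0585] grip 0.29
```

```bash
python3 -m handwheel '[[0.0,-0.0003,0,0.0018,0,-3,0],[0.0,0,0,0,0,0,0],[0.0,-0.0003,0,0.0018,0,-3,0],[0.0,0,0,0,0,0,0],[0.0,0,0,0,0,0,0]]' 45; python3 f.py 6
```

```text
time: 19.8
position: [0.6494, 0.1496, 0.0543]
tool_rot: [-3.12, -0.219, -0.178]
ft_force: [8.9, 0.9, 4.8]
grip_width: 0.288
grip_force: 45.0
t 20.10 M ahead of dome tip (rest) -9.9 lat 1.6, M above floor 14.0, tilt 6.5 plus corner B above floor 8.5 F ax 9.4 lat 0.3 z 4.7 TCP [0.6493 0.1497 0.0544] grip 0.285
```

```bash
python3 -m handwheel '[[0.0,-0.0001,0,0.002,0,-3.2,0],[0.0,0,0,0,0,0,0],[0.0,-0.0001,0,0.002,0,-3.2,0],[0.0,0,0,0,0,0,0],[0.0,0,0,0,0,0,0]]' 45; python3 f.py 6
```

```text
time: 20.72
position: [0.649, 0.1497, 0.0495]
tool_rot: [-3.132, -0.219, -0.002]
ft_force: [9.7, 2.0, 4.5]
grip_width: 0.287
grip_force: 45.0
t 21.02 M ahead of dome tip (rest) -9.8 lat 1.7, M above floor 13.0, tilt 0.1 plus corner B above floor 0.2 F ax 9.5 lat 0.7 z 3.7 TCP [0.649  0.1497 0.0496] grip 0.286
```

The cell is flat, with its axis 13.0 mm above the floor and its top at 26 mm, below the lip's underside at 27.5. Now I'll ease forward so the spring seats it on the plus wall.

```bash
python3 -m handwheel '[[0.0,0.0015,0,0,0,0,0],[0.0,0.0015,0,0,0,0,0],[0.0,0.001,0,0,0,0,0],[0.0,0,0,0,0,0,0],[0.0,0,0,0,0,0,0]]' 45; python3 f.py 6
```

```text
time: 21.65
position: [0.6493, 0.1497, 0.0492]
tool_rot: [3.134, 0.22, -0.01]
ft_force: [1.1, 1.0, 9.5]
grip_width: 0.284
grip_force: 45.0
t 21.95 M ahead of dome tip (rest) -9.4 lat 1.7, M above floor 12.9, tilt -0.4 plus corner B above floor -0.5 F ax 1.0 lat 0.5 z 9.5 TCP [0.6494 0.1497 0.0492] grip 0.286
```

```bash
python3 -m handwheel '[[0.0,0,0,-0.0015,0,0,0],[0.0,0,0,-0.001,0,0,0],[0.0,0,0,0,0,0,0],[0.0,0,0,0,0,0,0]]' 45; python3 f.py 6
python3 - <<'E'
from meas import *
i,_=ctrl.get_image("wrist");cv2.imwrite("pics/w6.png",cv2.resize(i[190:400,220:420],None,fx=2.8,fy=2.8,interpolation=cv2.INTER_CUBIC))
E
```

```text
time: 22.45
position: [0.6503, 0.1498, 0.0499]
tool_rot: [-3.133, -0.22, 0.007]
ft_force: [6.2, 2.0, -0.9]
grip_width: 0.29
grip_force: 45.0
t 22.75 M ahead of dome tip (rest) -8.4 lat 1.6, M above floor 13.5, tilt -0.2 plus corner B above floor 0.3 F ax 7.1 lat 1.2 z -1.1 TCP [0.6504 0.1498 0.0499] grip 0.29
```

View pics/w6.png

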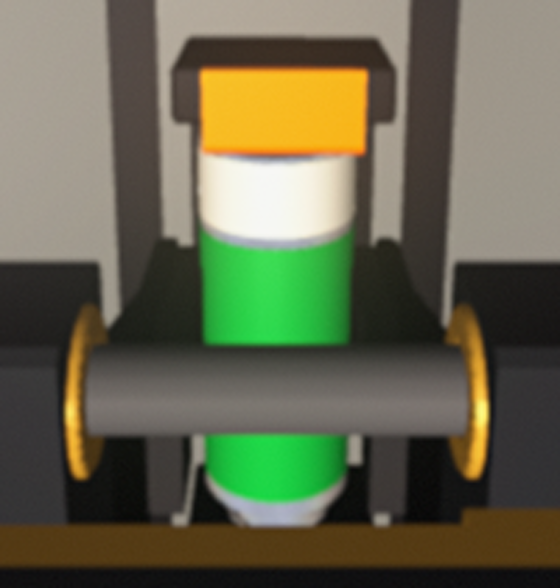

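The crop shows the white plus end just starting under the orange lip (nose at row 155), and the cell within 1 mm of the lip's centre line. Floor friction had held it, and it eased once I unloaded z. I'll continue forward.

```bash
python3 -m handwheel '[[0.0,0.001,0,0,0,0,0],[0.0,0.001,0,0,0,0,0],[0.0,0.001,0,0,0,0,0],[0.0,0,0,0,0,0,0],[0.0,0,0,0,0,0,0]]' 45; python3 f.py 6
```

```text
time: 23.42
position: [0.6523, 0.1501, 0.0497]
tool_rot: [-3.133, -0.22, 0.01]
ft_force: [4.2, 2.2, 0.1]
grip_width: 0.285
grip_force: 45.0
t 23.73 M ahead of dome tip (rest) -6.4 lat 1.6, M above floor 13.4, tilt -0.4 plus corner B above floor -0.0 F ax 4.9 lat 1.6 z -0.3 TCP [0.6523 0.1501 0.0497] grip 0.286
```

```bash
python3 -m handwheel '[[0.0,0.001,0,0,0,0,0],[0.0,0.001,0,0,0,0,0],[0.0,0.0005,0,0,0,0,0],[0.0,0,0,0,0,0,0],[0.0,0,0,0,0,0,0]]' 45; python3 f.py 6
```

```text
time: 24.35
position: [0.6549, 0.1502, 0.0499]
tool_rot: [-3.134, -0.22, 0.01]
ft_force: [4.7, 3.5, -0.9]
grip_width: 0.281
grip_force: 45.0
t 24.65 M ahead of dome tip (rest) -3.9 lat 1.4, M above floor 13.6, tilt -0.4 plus corner B above floor 0.2 F ax 4.8 lat 2.4 z -1.1 TCP [0.6549 0.1502 0.0499] grip 0.291
```

```bash
python3 -m handwheel '[[0.0,0,0,0.0004,0,0,0],[0.0,0,0,0,0,0,0],[0.028,0,0,0,0,0,0],[0.032,0,0,0,0,0,0],[0.04,0,0,0,0,0,0],[0.06,0,0,0,0,0,0],[0.06,0,0,0,0,0,0],[0.06,0,0,0,0,0,0],[0.06,0,0,0,0,0,0]]'; python3 f.py 2
```

```text
time: 25.78
position: [0.6546, 0.1498, 0.0496]
tool_rot: [3.133, 0.219, -0.011]
ft_force: [-0.1, -0.6, -1.4]
grip_width: 0.682
grip_force: 0.0
t 25.88 M ahead of dome tip (rest) -4.1 lat 1.0, M above floor 13.3, tilt -0.4 plus corner B above floor -0.1 F ax -0.3 lat -0.0 z -0.4 TCP [0.6547 0.1498 0.0496] grip 0.683
```

Released. I'll lift, back off and look.

```bash
python3 -m handwheel '[[0.06,0,0,-0.01,0,0,0],[0.06,0,0,-0.03,0,0,0],[0.06,0,0,-0.05,0,0,0],[0.06,-0.04,0,-0.03,0,0,0],[0.06,-0.03,0,0,0,0,0],[0.06,0,0,0,0,0,0],[0.06,0,0,0,0,0,0],[0.06,0,0,0,0,0,0]]'
python3 - <<'E'
from meas import *
ctrl.get_image("top")
s=ctrl.get_state();c=ctrl.camera_info("wrist");i,d=ctrl.get_image("wrist")
j,_=ctrl.get_image("side")
A=cv2.resize(i[10:290,190:410],None,fx=2,fy=2,interpolation=cv2.INTER_CUBIC);A=A[:480]
B=cv2.resize(j[190:240,325:400],None,fx=4.5,fy=4.5,interpolation=cv2.INTER_CUBIC);pad=np.zeros((480,B.shape[1],3),np.uint8);pad[:B.shape[0]]=B
cv2.imwrite("pics/fin.png",np.hstack([A,pad]))
def dep(u,v):return (c["R"].T@(np.linalg.solve(c["intrinsics"],[u,v,1.])*d[v,u]-c["t"])*1e3).round(1)
g=biggest(mask(i,(45,120,40),(75,255,255),(250,50,370,290)));x,y,w,h=cv2.boundingRect(g);print(x,y,w,h,"top height at both ends",[dep(x+w//2,v) for v in(y+3,y+h//2,y+h-4)],rect(c,g,.066))
E
```

```text
time: 26.88
position: [0.5869, 0.1401, 0.1699]
tool_rot: [3.134, 0.219, -0.011]
ft_force: [0.3, 0.3, -0.2]
grip_width: 0.691
grip_force: 0.0
301 126 34 64 top height at both ends [array([669.3, 150.1,  68.2]), array([649.2, 147.3,  69.4]), array([629. , 144.4,  69. ])] ((648.8287353515625, 147.56478881835938), (45.503883361816406, 24.571582794189453), 8.053038597106934)
```

View pics/fin.png

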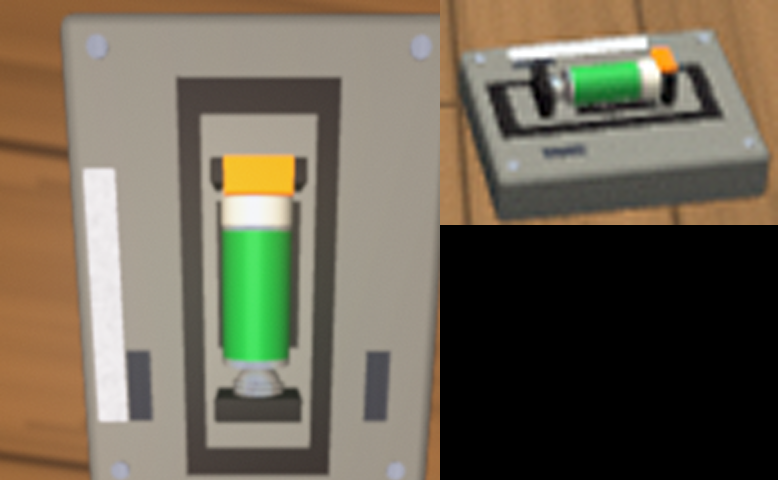

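The cell lies flat, with its top at 68–69 mm at both ends and its yaw matching the holder. Its plus end is under the lip, the spring is on the minus end, and the gripper is clear. Handing in.

```bash
python3 -c "
from bench import ctrl
print(ctrl.close_job())"
```

```text
the job is handed in; nothing more can be done
None
```

The green cell lies flat in the grey terminal's holder, its plus end under the orange lip and the spring on its minus end; it was released and the job handed in at about 27 s, with measured axial force peaking near 10 N.

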